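# Bridge the measuring fixture with the bar held in the vise

## Robot

A 7-joint arm with a two-finger parallel gripper is mounted at the origin on the work surface. World frame = base frame: x ahead of the robot, y to its left, z up, the work surface at z = 0. Lengths are in m, angles in rad, forces in N, time in s.
With the tool pointing down it reaches from about 0.4 to 0.85 m from the base axis. Payload 10.4 kg.
Tool frame: the origin (TCP) lies between the finger pads; the fingertips stand 19 mm ahead of it and the grasp point (between the pads) is the TCP (manip.tips_ahead is the distance from the TCP to the fingertips, in m); z points along the fingers, y is the line along which they close (so a half turn about z gives the same grasp; the last joint's range is limited). The gripper opens to 85 mm and grips with 20 to 120 N. Pads are 22 mm wide; open, the fingers measure 114 mm over their backs; the gripper's body (76 mm by 85 mm) begins 54 mm behind the grasp point. The pads swing forward as they close: fully open they stand 13 mm farther back than shut.
Start: joints at [-1.351, 0.332, -0.065, 1.46, 0.022, 1.35, -0.088], TCP at [0.15, 0.607, 0.25] pointing down, gripper open.
Joint ranges: [-2.6, 2.6], [-0.5, 2.12], [-1.47, 1.34], [0.16, 2.42], [-1.27, 4.41], [0.06, 2.06], [-2.6, 2.6]. Speed limits (rad/s): [2.22, 2.22, 2.79, 2.79, 3.14, 3.14, 3.14].

## Interface

Orientations are given as a unit quaternion [x, y, z, w].
In Python, from workcell import manip, viewer gives the robot as it stands.
- The arm moves only by the tool arm_command, never from a script. Its argument "series" is text: rows parted by semicolons, each of 5 numbers parted by spaces: the closure, from 0 (fully open) to 1 (shut), then the shift along the tool's x, y, z normalised to -1 to 1, where 1 is 0.4 m, then the turn about the tool's z normalised to -1 to 1, where 1 is 180 degrees. In form: jaw tx ty tz spin; .... A call has exactly 10 rows; each row shifts and turns the commanded pose from where the row before left it, along the tool's axes as they then stand; what a row does not reach is not made up. A row lasts 1/8 s, in which the tool goes at most 62.5 mm and 10.7 degrees, less where a joint would pass 70% of its speed; a pose out of reach is approached as far as the arm can. A call with a number of a shift or a turn outside -1 to 1 is refused whole. A call with a gripper value outside its range is refused whole. The fingers move at their own pace and stop on an object; "newtons" is the grip in N (left out, the last holds). Time passes only in rows, so rows that do not move let the fingers close, or fill a call up. It gives the time, the measured TCP pose, the force, the opening and the grip force at its end, in the units of the state.
- manip.get_obs(): the state, without advancing time (a new reading comes with each control period).
- viewer.camera(name): name is "scene" or "top"; returns a dict with "pixels" (420x560x3 uint8, red, green, blue), "intrinsics" (3x3 intrinsics, pixels), "D" ([k1, k2, p1, p2, k3] as OpenCV has them; the pictures are not rectified), "extrinsics" (4x4, takes a point from world to camera coordinates). Camera axes: x right, y up, looking along -z (the intrinsics and any distortion apply to the point x, -y, -z); pixel columns grow to the right and rows downward; lengths in m; the calibration is good to about 2 mm. A picture is of the moment at which its call begins. There is no depth.
- manip.hand_in(): hands the job in; it is judged then, once.
The state is a dict: "clock": time; "joint_pos": joint angles; "joint_velocities": joint speeds; "tau": joint torques, N m; "position": TCP position; "ee_rot": TCP orientation; "ft_force": force on the tool from outside, world axes, zero at the start; "torque": the same for the moment, N m; "grip_width": opening from 0.0 (shut) to 1.0 (fully open); "grasp_force": force on a finger pad.
Only numpy, scipy, OpenCV 4.12 (cv2) and the standard library are available. Lean on these libraries where they do the work, as an engineer would, in place of code of your own. Each camera call takes 0.05 s, during which the arm holds its last target. There are 200 camera calls.

## Task

Pull the red knob to slide the vise jaw fully open and leave it open, and only then lift the orange-banded aluminium bar out. The bar stands on its narrow edge in the vise: lay it down flat on the blue mat, let go, and take it again across its width. Then lay it flat and gently across the two grey supports of the measuring fixture, both ends down in their saddles, over the bracket, which must stay where it is, as must the calculator, the pen and the drilled plate.

Things in the scene. Friction and masses are not known exactly. Their poses are not given: they have to be found in the camera images.
- vise: Blue low vise fixed to the table, on the left or the right, bed 185 x 90 mm. Origin on the table, under the middle of the bar's place; x points from the moving jaw to the fixed jaw (roughly away from the robot), y along jaws and bar, z up. Fixed blue jaw: x 6.5 to 34.5 mm, y +-50 mm, top 45 mm high.
- vise_seat (a point): Centre of the bar's place in the vise, 43 mm above the table; axes as the vise's. The bar stands on the 15 mm high bed. The jaws cover only its middle 100 mm and are 45 mm high; its upper 26 mm (45 to 71 mm) stands free above them.
- jaw (a joint): Opening of the dark moving jaw in m: 0 = closed on the bar, 0.045 = fully open, sliding along the vise's -x (towards the robot). Friction about 4 N; it stays where left. Two arms on it (vise y 37 to 49 mm either side) carry yellow lips, 73 to 80 mm high, that overhang the bar until the jaw is open and so keep it in.
- jaw_knob (a point): Middle of the red knob on the moving jaw: upright cylinder 18 mm diameter and 25 mm high, from 80 to 105 mm above the table, on a 12 mm stem; 32 mm behind (vise -x of) the bar's mid plane when closed. Its axes are those of the vise.
- bar_mid (a point): Centre of the retaining bar: aluminium, 200 mm long (own y), 56 mm wide (own z), 12 mm thick (own x), 0.29 to 0.43 kg, orange bands 80 mm either side of the middle. It starts standing on its narrow edge in the vise, own z up, top edge 71 mm high. All faces and ends are alike: either broad face may be up, either end left.
- mat: Blue mat fixed to the table, 120 mm (own x) by 230 mm (own y), 3 mm thick. Origin at the centre of its underside, on the table; z up.
- fixture: Measuring fixture fixed to the table, base 100 x 226 x 12 mm, origin under its centre on the table, z up; the bar goes along its y. Two grey supports, 62 to 109 mm either side along y, top 62 mm high, each with an 8 mm deep saddle: steel cheeks with inner faces at x = +-30 mm, end stop with inner face at y = +-103 mm (2 mm play each side of the bar, 3 mm at each end).
- fixture_seat (a point): Where the centre of the seated bar belongs: 68 mm above the table over the middle of the fixture. Axes as the fixture's; seated, the bar's own x is vertical and its own y along this y.
- bracket: Loose milled aluminium U bracket, 44 x 50 mm and 35 mm high, standing on the fixture's base between the supports, top 47 mm above the table. Origin at the centre of its underside. Leave it.
- calculator: Black desk calculator, 150 x 80 x 12 mm, beyond the mat. Origin under its centre. Leave it.
- pen: Black pen, about 130 mm long (own x) and 10 mm thick, lying just beyond the mat. Origin under its middle. Leave it.
- drilled_plate: Aluminium plate with five holes, 70 x 100 x 10 mm, between the robot and the mat. Origin under its centre. Leave it.
There are look-alikes about, which are no part of the job. What is shaped like the part that bears bar_mid but green is not meant.

How it is judged:
By the outcome, as a careful person would: the job done as asked, in the order asked, and still so for the second after the job is handed in, with the robot touching nothing.
It also fails if it takes over 67 s, if anything falls off the work surface, if the arm or the gripper's body presses on something with over 40 N, if the wrist force passes 120 N, or if a joint passes its speed limit or range.

## Working session

There is one attempt and no reset: what is moved stays moved. The work goes in short steps, Python scripts to look and compute and a tool call to move; the robot and the scene stay as the last step left them, time stands still between calls to the robot, and variables do not carry over. Pictures are saved under pics/ and viewed, at most 10 in all, crops included, and the job is handed in when it is done.

Besides the shell and the picture viewer there is one more tool, called after "Emit:" by a JSON object that holds its "api" and its "payload", one argument or row to a line. arm_command: Moves the arm, as the interface text tells. Scaled input: -1 to 1 covers 0.4 m each way for a shift and 180 degrees each way for a turn. Its arguments: {"type":"object","properties":{"series":{"type":"string"},"newtons":{"type":"number"}},"required":["series"]}

```bash
mkdir -p pics; ls; python3 - <<'E'
from workcell import manip, viewer
import cv2,pickle,numpy as np
for n in("scene","top"):
    d=viewer.camera(n); pickle.dump(d,open(f"{n}.pkl","wb"))
    cv2.imwrite(f"pics/{n}0.png",d["pixels"][:,:,::-1])
    print(n,np.round(d["intrinsics"],1).tolist(),d["D"],np.round(d["extrinsics"],3).tolist())
o=manip.get_obs();print({k:np.round(v,3).tolist() for k,v in o.items()})
E
```

```text
pics
scene [[481.8, 0.0, 262.7], [0.0, 481.8, 207.8], [0.0, 0.0, 1.0]] [0.03367644 0.         0.         0.         0.        ] [[-0.742, 0.67, 0.006, 0.442], [-0.542, -0.606, 0.582, 0.184], [0.393, 0.429, 0.813, -1.427], [0.0, 0.0, 0.0, 1.0]]
top [[433.4, 0.0, 280.2], [0.0, 433.4, 211.9], [0.0, 0.0, 1.0]] [-0.10722588  0.          0.          0.          0.        ] [[0.021, -1.0, 0.005, -0.083], [0.987, 0.021, 0.159, -0.523], [-0.159, 0.001, 0.987, -1.204], [0.0, 0.0, 0.0, 1.0]]
{'clock': 0.1, 'joint_pos': [-1.351, 0.333, -0.065, 1.461, 0.022, 1.35, -0.088], 'joint_velocities': [0.002, -0.001, -0.0, -0.001, -0.001, 0.0, -0.0], 'tau': [0.002, -62.674, 0.05, -39.243, 0.016, 0.007, -0.0], 'position': [0.15, 0.606, 0.25], 'ee_rot': [0.121, 0.993, -0.001, -0.0], 'ft_force': [0.882, 0.345, -0.455], 'torque': [0.054, 0.037, -0.007], 'grasp_force': 0.0, 'grip_width': 0.999}
```

View pics/scene0.png

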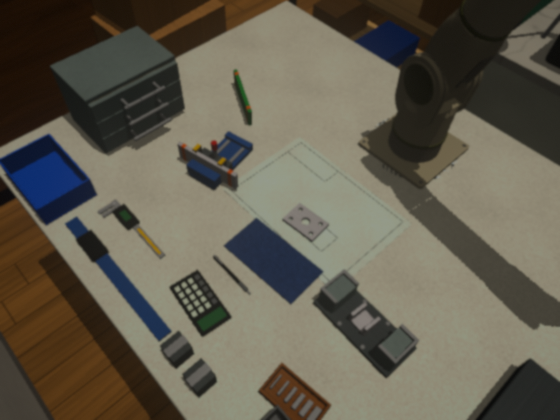

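View pics/top0.png

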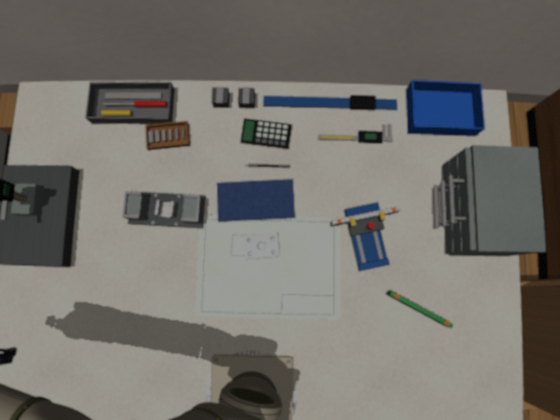

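The scene view shows the vise with the bar at about (208,165), the green look-alike at (243,95), the mat at (273,260) and the fixture at (367,322). The top view shows the bar at (365,215), the red knob at (371,227), the green look-alike at (420,308), the mat at (256,200) and the fixture at (164,208). The bar with orange bands in the vise fits the description; the green one doesn't. I'll confirm this in an enlarged crop.

```bash
cat > h.py <<'E'
import cv2,numpy as np
def rays(d,px):
    px=np.asarray(px,float).reshape(-1,1,2)
    u=cv2.undistortPoints(px,d["intrinsics"],np.array(d["D"],float)).reshape(-1,2)
    E=np.asarray(d["extrinsics"]);R,t=E[:3,:3],E[:3,3]
    v=np.c_[u[:,0],-u[:,1],-np.ones(len(u))]@R
    return -R.T@t, v/np.linalg.norm(v,axis=1,keepdims=True)
def plane(d,px,z):
    c,v=rays(d,px); return c+v*((z-c[2])/v[:,2])[:,None]
def tri(d1,p1,d2,p2):
    c1,v1=rays(d1,p1);c2,v2=rays(d2,p2);out=[]
    for a,b in zip(v1,v2):
        s=np.linalg.lstsq(np.c_[a,-b],c2-c1,rcond=None)[0]
        P,Q=c1+s[0]*a,c2+s[1]*b; out.append(np.r_[(P+Q)/2,np.linalg.norm(P-Q)])
    return np.array(out)
def proj(d,P):
    E=np.asarray(d["extrinsics"]);P=np.atleast_2d(P)@E[:3,:3].T+E[:3,3]
    return cv2.projectPoints((P*[1,-1,-1])[:,None],np.zeros(3),np.zeros(3),d["intrinsics"],np.array(d["D"],float))[0].reshape(-1,2)
def blobs(d,lo,hi,box,amin=4):
    x0,y0,x1,y1=box
    m=cv2.inRange(cv2.cvtColor(d["pixels"],cv2.COLOR_RGB2HSV),lo,hi);k=np.zeros_like(m);k[y0:y1,x0:x1]=255
    n,l,s,c=cv2.connectedComponentsWithStats(m&k)
    return [(np.round(c[i],1).tolist(),int(s[i,4])) for i in range(1,n) if s[i,4]>=amin]
E
python3 - <<'E'
import pickle,cv2,numpy as np
from h import *
S,T=[pickle.load(open(f"{n}.pkl","rb")) for n in("scene","top")]
def crop(d,x,y,w,h): return cv2.resize(d["pixels"][y:y+h,x:x+w],(400,300),interpolation=cv2.INTER_CUBIC)
im=np.vstack([np.hstack([crop(T,320,190,100,75),crop(S,165,125,100,75)]),np.hstack([crop(T,115,170,100,75),crop(S,300,262,133,100)])])
cv2.imwrite("pics/crops.png",cv2.convertScaleAbs(im[:,:,::-1],alpha=1.4))
for n,d,b,bf in(("T",T,(325,195,410,275),(215,170,300,230)),("S",S,(170,125,260,195),(220,210,330,310))):
    for nm,lo,hi in(("red",(0,150,90),(4,255,255)),("red2",(172,120,90),(180,255,255)),("orange",(5,110,110),(16,255,255)),("yellow",(18,130,110),(35,255,255))):
        print(n,nm,blobs(d,lo,hi,b))
    m=cv2.inRange(cv2.cvtColor(d["pixels"],cv2.COLOR_RGB2HSV),(105,110,40),(125,255,160));k=np.zeros_like(m);k[bf[1]:bf[3],bf[0]:bf[2]]=255
    c=max(cv2.findContours(m&k,0,2)[0],key=cv2.contourArea);r=cv2.boxPoints(cv2.minAreaRect(c))
    q=cv2.approxPolyDP(cv2.convexHull(c),4,True).reshape(-1,2)
    print(n,"mat",cv2.contourArea(c),q.tolist(),np.round(plane(d,q,.003),3).tolist())
E
```

```text
T red [([370.7, 225.3], 31)]
T red2 []
T orange [([393.8, 209.6], 12), ([338.9, 221.0], 11)]
T yellow [([381.7, 215.2], 24), ([352.7, 222.0], 30)]
T mat 2542.0 [[291, 182], [292, 216], [219, 219], [219, 184]] [[0.622, -0.102, 0.003], [0.519, -0.107, 0.003], [0.506, 0.109, 0.003], [0.612, 0.114, 0.003]]
S red [([213.6, 142.6], 15)]
S red2 []
S orange [([212.2, 140.8], 5), ([183.3, 145.3], 15), ([229.8, 170.9], 16)]
S yellow [([196.1, 146.8], 25), ([221.2, 160.7], 24)]
S mat 2387.0 [[246, 243], [269, 232], [318, 273], [288, 298], [241, 257]] [[0.588, -0.072, 0.003], [0.522, -0.057, 0.003], [0.513, 0.11, 0.003], [0.613, 0.108, 0.003], [0.624, -0.05, 0.003]]
```

View pics/crops.png

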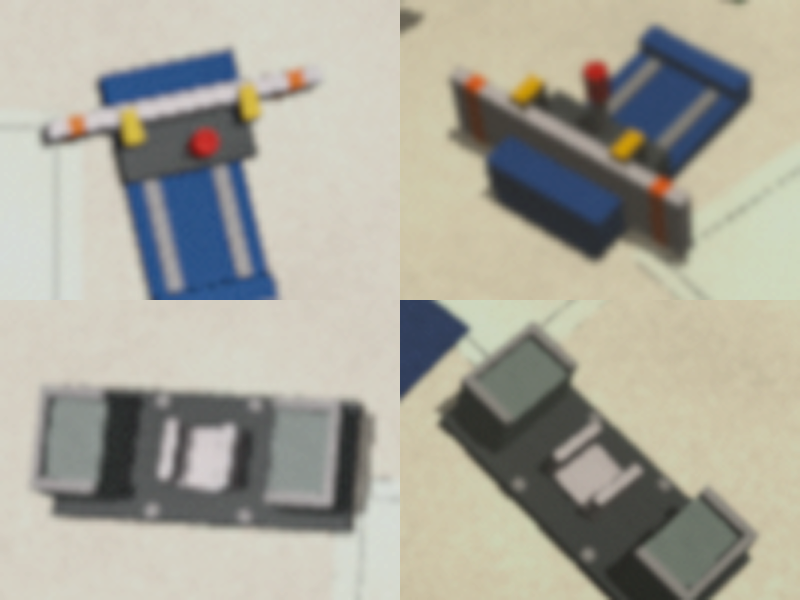

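The crop shows the grey bar with orange bands, clamped in the vise under the yellow lips, with the red knob behind it. That's the part meant; the green one at top (420,308) isn't. The lower crops show the fixture's two grey-green saddle floors with the bracket between them.

```bash
python3 - <<'E'
import pickle,cv2,numpy as np
from h import *
np.set_printoptions(precision=4,suppress=True)
S,T=[pickle.load(open(f"{n}.pkl","rb")) for n in("scene","top")]
print("knob",tri(T,[370.7,225.3],S,[213.6,142.6]))
print("lips",tri(T,[[381.7,215.2],[352.7,222]],S,[[196.1,146.8],[221.2,160.7]]))
# orange band tops: topmost pixels in scene vs top view
b=plane(T,[[338.9,221],[393.8,209.6]],.071);print("bandsT",b)
print("tri bands",tri(T,[[338.9,221],[393.8,209.6]],S,[[228.8,166.5],[182.5,141.5]]))
d=b[0]-b[1];print(np.degrees(np.arctan2(-d[0],d[1])),np.linalg.norm(d))
# saddle floors: hue mask
for n,D,box in(("T",T,(115,180,215,235)),("S",S,(300,260,425,380))):
    hsv=cv2.cvtColor(D["pixels"],cv2.COLOR_RGB2HSV)
    pt=[(133,207),(189,207)] if n=="T" else [(339,287),(397,344)]
    for p in pt:
        c=hsv[p[1]-1:p[1]+2,p[0]-1:p[0]+2].reshape(-1,3).mean(0)
        ff=D["pixels"][:,:,::-1].copy();m=np.zeros((422,562),np.uint8)
        cv2.floodFill(ff,m,p,0,(9,)*3,(9,)*3,4|cv2.FLOODFILL_FIXED_RANGE|(255<<8)|cv2.FLOODFILL_MASK_ONLY)
        m=m[1:-1,1:-1];cn=max(cv2.findContours(m,0,2)[0],key=cv2.contourArea)
        r=cv2.minAreaRect(cn);q=cv2.boxPoints(r)
        w=plane(D,cn.reshape(-1,2).astype(np.float32),.062)[:,:2]
        rw=cv2.minAreaRect((w*1000).astype(np.float32))
        print(n,c,"px",r,"world rect mm",rw)
E
```

```text
knob [[ 0.4837 -0.3207  0.1005  0.001 ]]
lips [[ 0.5164 -0.3577  0.0775  0.0023]
 [ 0.4957 -0.2758  0.0745  0.0018]]
bandsT [[ 0.4976 -0.2367  0.071 ]
 [ 0.5335 -0.3934  0.071 ]]
tri bands [[ 0.4978 -0.2373  0.0852  0.0064]
 [ 0.5335 -0.3926  0.082   0.0056]]
12.888836298255283 0.16066116173226203
T [ 74.      11.5556 104.    ] px ((133.0, 204.0), (22.0, 14.0), 90.0) world rect mm ((535.3839111328125, 352.51141357421875), (64.05400848388672, 42.34067153930664), 1.052037000656128)
T [ 71.6667  12.3333 106.    ] px ((189.536865234375, 207.0942840576172), (13.218217849731445, 23.08661460876465), 5.194429397583008) world rect mm ((530.5096435546875, 186.4468231201172), (38.15572738647461, 66.53404235839844), 88.09385681152344)
S [52.     24.7778 84.5556] px ((338.7458801269531, 287.2950744628906), (18.821422576904297, 24.839155197143555), 50.194427490234375) world rect mm ((532.5684814453125, 183.6276397705078), (42.78781509399414, 61.32980728149414), 88.65284729003906)
S [53.4444 25.     82.2222] px ((396.61639404296875, 343.1247253417969), (21.395549774169922, 25.48946189880371), 46.97493362426758) world rect mm ((534.666259765625, 351.7647705078125), (40.96419906616211, 59.19791793823242), 87.0237808227539)
```

```bash
cat > plan.py <<'E'
import numpy as np
from workcell import manip
def pose():
    o=manip.get_obs();x,y=o["ee_rot"][:2]
    return np.array(o["position"]),np.degrees(np.arctan2(y*y-x*x,2*x*y)),o
def plan(wps,step=.15):
    """waypoints x,y,z,yaw(deg of tool y). prints tool shifts/turns in move units"""
    p,a,o=pose();print("at",p.round(4),round(a,2),"t",round(o["clock"],2),"F",np.round(o["ft_force"],1))
    for w in wps:
        q=np.array(w[:3]);da=(w[3]-a+180)%360-180
        n=max(1,int(np.ceil(np.linalg.norm(q-p)/.4/step)),int(np.ceil(abs(da)/180/.058)))
        p0,a0=p.copy(),a
        for i in range(1,n+1):
            t=p0+(q-p0)*i/n-p;r=np.radians(a);Y=np.array([np.cos(r),np.sin(r),0]);X=np.array([-Y[1],Y[0],0])
            v=np.round([t@X/.4,t@Y/.4,-t[2]/.4],3);s=round(-(a0+da*i/n-a)/180,3)
            print(*v,s,end="; ");p=p+.4*(v[0]*X+v[1]*Y-v[2]*np.array([0,0,1]));a-=s*180
        print("->",p.round(4),round(a,1))
E
python3 -c "
from plan import *
plan([(.5,.2,.25,40),(.484,-.3215,.2,12.9),(.484,-.3215,.095,12.9)])"
```

```text
at [0.1502 0.6063 0.2496] 76.09 t 0.1 F [ 0.9  0.3 -0.5]
-0.121 -0.086 -0.0 0.022; -0.128 -0.078 -0.0 0.023; -0.132 -0.068 -0.0 0.022; -0.137 -0.059 -0.0 0.022; -0.14 -0.049 -0.001 0.022; -0.144 -0.04 0.0 0.023; -0.146 -0.029 0.0 0.022; -0.148 -0.019 0.0 0.022; -0.148 -0.008 -0.0 0.023; -> [0.5    0.2002 0.25  ] 39.9
-0.108 -0.096 0.014 0.017; -0.114 -0.091 0.014 0.016; -0.117 -0.085 0.014 0.017; -0.122 -0.078 0.014 0.017; -0.126 -0.071 0.013 0.016; -0.13 -0.066 0.014 0.017; -0.133 -0.058 0.014 0.017; -0.135 -0.051 0.014 0.016; -0.138 -0.044 0.014 0.017; -> [ 0.484  -0.3213  0.2   ] 12.9
-0.0 -0.0 0.131 0.0; -0.0 -0.0 0.131 0.0; -> [ 0.484  -0.3213  0.0952] 12.9
```

Emit:
{"api": "arm_command", "payload": {
  "series": "0 -0.12 -0.085 0 0.022; 0 -0.13 -0.08 0 0.022; 0 -0.13 -0.07 0 0.022; 0 -0.135 -0.06 0 0.022; 0 -0.14 -0.05 0 0.022; 0 -0.145 -0.04 0 0.022; 0 -0.145 -0.03 0 0.022; 0 -0.15 -0.02 0 0.022; 0 -0.15 -0.01 0 0.022; 0 -0.11 -0.095 0.014 0.017",
  "newtons": 40
}}

```text
clock: 1.35
position: [0.501, 0.1383, 0.2443]
ee_rot: [0.444, 0.896, -0.0, 0.001]
ft_force: [1.0, -0.9, 0.5]
grip_width: 0.999
grasp_force: 0.0
```

```bash
python3 -c "
from plan import *
plan([(.484,-.3215,.2,12.9),(.484,-.3215,.095,12.9)])"
```

```text
at [0.501  0.1383 0.2443] 37.23 t 1.35 F [ 1.  -0.9  0.5]
-0.111 -0.091 0.014 0.017; -0.116 -0.085 0.014 0.017; -0.12 -0.079 0.014 0.017; -0.125 -0.072 0.013 0.017; -0.128 -0.066 0.014 0.016; -0.131 -0.059 0.014 0.017; -0.134 -0.052 0.014 0.017; -0.136 -0.044 0.014 0.017; -> [ 0.4841 -0.3213  0.1999] 12.9
-0.0 -0.0 0.131 0.0; -0.001 -0.0 0.131 0.0; -> [ 0.4842 -0.3217  0.0951] 12.9
```

Tracking is accurate. I'll move over the knob.

Emit:
{"api": "arm_command", "payload": {
  "series": "0 -0.11 -0.09 0.014 0.017; 0 -0.115 -0.085 0.014 0.017; 0 -0.12 -0.08 0.014 0.017; 0 -0.125 -0.07 0.014 0.017; 0 -0.13 -0.065 0.014 0.017; 0 -0.13 -0.06 0.014 0.017; 0 -0.135 -0.05 0.014 0.017; 0 -0.135 -0.045 0.014 0.017; 0 0 0 0.08 0; 0 0 0 0 0"
}}

```text
clock: 2.6
position: [0.4825, -0.318, 0.1657]
ee_rot: [0.623, 0.782, -0.001, -0.002]
ft_force: [0.3, 0.8, 0.3]
grip_width: 1.002
grasp_force: 0.0
```

```bash
python3 -c "
from plan import *
plan([(.484,-.3215,.094,12.9)],.06)"
```

```text
at [ 0.4825 -0.318   0.1657] 12.87 t 2.6 F [0.3 0.8 0.3]
-0.003 0.001 0.06 -0.0; -0.003 0.0 0.059 -0.0; -0.003 0.001 0.06 -0.0; -> [ 0.4841 -0.3214  0.0941] 12.9
```

Emit:
{"api": "arm_command", "payload": {
  "series": "0 -0.003 0 0.06 0; 0 -0.003 0 0.06 0; 0 -0.003 0 0.06 0; 0 0 0 0 0; 1 0 0 0 0; 1 0 0 0 0; 1 0 0 0 0; 1 0 0 0 0; 1 0 0 0 0; 1 0 0 0 0",
  "newtons": 40
}}

```text
clock: 3.85
position: [0.4848, -0.3222, 0.0964]
ee_rot: [0.623, 0.782, 0.0, 0.0]
ft_force: [-1.8, 1.5, 6.0]
grip_width: 0.198
grasp_force: 38.9
```

Emit:
{"api": "arm_command", "payload": {
  "series": "1 0 -0.015 0 0; 1 0 -0.015 0 0; 1 0 -0.015 0 0; 1 0 -0.015 0 0; 1 0 -0.015 0 0; 1 0 -0.015 0 0; 1 0 -0.015 0 0; 1 0 -0.008 0 0; 1 0 -0.003 0 0; 1 0 0 0 0"
}}

```text
clock: 5.1
position: [0.4415, -0.3321, 0.0964]
ee_rot: [0.623, 0.783, 0.001, 0.002]
ft_force: [10.5, -0.0, 0.3]
grip_width: 0.197
grasp_force: 39.4
```

```bash
python3 -c "
from plan import *
p,a,o=pose();print(p,a,o['ft_force'],p-[.4848,-.3222,.0964], np.hypot(*(p-[.4848,-.3222,0])[:2]))"
```

```text
[ 0.44148089 -0.33212056  0.09642328] 12.982184030713796 [10.48565997 -0.02693581  0.33284885] [-4.33191119e-02 -9.92056004e-03  2.32819080e-05] 0.044440555430300135
```

Emit:
{"api": "arm_command", "payload": {
  "series": "1 0 -0.003 0 0; 1 0 -0.003 0 0; 1 0 0 0 0; 0 0 0 0 0; 0 0 0 0 0; 0 0 0 0 0; 0 0 0 0 0; 0 0 0 -0.05 0; 0 0 0 -0.1 0; 0 0 0 -0.1 0"
}}

```text
clock: 6.35
position: [0.4369, -0.3334, 0.1983]
ee_rot: [0.623, 0.782, -0.0, 0.0]
ft_force: [1.9, -0.2, 0.7]
grip_width: 1.003
grasp_force: 0.0
```

```bash
python3 - <<'E'
from plan import *
from workcell import viewer
import cv2,pickle
from h import *
D={}
for n in("scene","top"):
    D[n]=viewer.camera(n);pickle.dump(D[n],open(n+"1.pkl","wb"))
S,T=D["scene"],D["top"]
for n,d,b in(("T",T,(315,185,420,285)),("S",S,(160,115,270,205))):
    for nm,lo,hi in(("red",(0,150,90),(4,255,255)),("orange",(5,110,110),(16,255,255)),("yellow",(18,130,110),(35,255,255))):
        print(n,nm,blobs(d,lo,hi,b))
im=np.hstack([cv2.resize(d["pixels"][y:y+100,x:x+100],(400,400),interpolation=2) for d,x,y in((T,320,185),(S,165,110))])
cv2.imwrite("pics/open.png",im[:,:,::-1])
plan([])
E
```

```text
T red [([373.9, 240.1], 21)]
T orange [([338.9, 221.2], 12)]
T yellow [([356.0, 236.7], 31)]
S red [([224.2, 133.8], 4)]
S orange [([183.5, 145.1], 17), ([229.7, 171.1], 14)]
S yellow [([231.2, 150.7], 24)]
at [ 0.4386 -0.3348  0.2012] 12.86 t 6.45 F [1.  0.  0.7]
```

View pics/open.png

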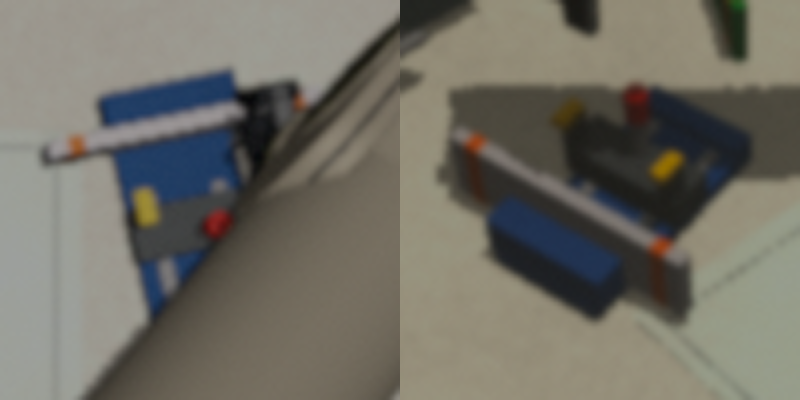

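The jaw is open: the knob is now at top (374,240) and the lip at (356,237), clear of the bar, which hasn't moved. Next I'll check the travel and plan the grasp.

```bash
python3 - <<'E'
from plan import *
import pickle
from h import *
T=pickle.load(open("top1.pkl","rb"))
p=plane(T,[[352.7,222],[356,236.7]],.077);print(p,np.linalg.norm(p[0]-p[1]))
plan([(.5156,-.315,.2,12.9),(.5156,-.315,.067,12.9)])
E
```

```text
[[ 0.4947702  -0.27465198  0.077     ]
 [ 0.4537004  -0.28370852  0.077     ]] 0.042056497840119784
at [ 0.4386 -0.3348  0.2012] 12.86 t 6.45 F [1.  0.  0.7]
0.003 0.099 0.001 -0.0; 0.003 0.1 0.002 -0.0; -> [ 0.5157 -0.3148  0.2   ] 12.9
-0.0 -0.0 0.111 -0.0; -0.0 -0.0 0.111 -0.0; -0.0 -0.0 0.11 -0.0; -> [ 0.5157 -0.3148  0.0672] 12.9
```

Emit:
{"api": "arm_command", "payload": {
  "series": "0.4 0.003 0.1 0 0; 0.4 0.003 0.1 0 0; 0.4 0 0 0 0; 0.4 0 0 0.11 0; 0.4 0 0 0.11 0; 0.4 0 0 0.06 0; 0.4 0 0 0.045 0; 0.4 0 0 0 0; 1 0 0 0 0; 1 0 0 0 0",
  "newtons": 40
}}

```text
clock: 7.7
position: [0.5152, -0.3132, 0.067]
ee_rot: [0.623, 0.782, 0.0, 0.001]
ft_force: [0.6, 0.8, -0.7]
grip_width: 0.184
grasp_force: 0.0
```

Emit:
{"api": "arm_command", "payload": {
  "series": "1 0 0 0 0; 1 0 0 0 0; 1 0 0 0 0; 1 0 0 0 0; 1 0 0 -0.01 0; 1 0 0 -0.02 0; 1 0 0 -0.05 0; 1 0 0 -0.1 0; 1 0 0 -0.1 0; 1 0 0 0 0",
  "newtons": 70
}}

```text
clock: 8.95
position: [0.5159, -0.3141, 0.1822]
ee_rot: [0.623, 0.782, 0.001, 0.003]
ft_force: [-0.6, 0.9, -3.5]
grip_width: 0.121
grasp_force: 68.6
```

```bash
python3 -c "
from plan import *
plan([(.54,.004,.16,3),(.54,.004,.075,3)])"
```

```text
at [ 0.5159 -0.3141  0.1822] 12.88 t 8.95 F [-0.6  0.9 -3.5]
0.127 0.039 0.009 0.009; 0.128 0.036 0.01 0.009; 0.129 0.032 0.009 0.009; 0.13 0.029 0.009 0.01; 0.131 0.024 0.009 0.009; 0.131 0.02 0.01 0.009; -> [0.5398 0.004  0.1598] 3.0
-0.0 0.0 0.106 -0.0; -0.0 0.0 0.106 -0.0; -> [0.5398 0.004  0.075 ] 3.0
```

Emit:
{"api": "arm_command", "payload": {
  "series": "1 0.127 0.035 0.01 0.01; 1 0.13 0.03 0.01 0.01; 1 0.13 0.03 0.01 0.01; 1 0.13 0.03 0.01 0.01; 1 0.13 0.02 0.01 0.01; 1 0.13 0.015 0.01 0.005; 1 0 0 0.1 0; 1 0 0 0.08 0; 1 0 0 0 0; 1 0 0 0 0"
}}

```text
clock: 10.2
position: [0.533, 0.0041, 0.083]
ee_rot: [0.689, 0.725, 0.0, 0.0]
ft_force: [0.4, -0.6, -3.7]
grip_width: 0.122
grasp_force: 68.8
```

```bash
python3 -c "
from plan import *
plan([(.535,.004,.054,3)],.03)"
```

```text
at [0.533  0.0041 0.083 ] 2.98 t 10.2 F [ 0.4 -0.6 -3.7]
-0.0 0.002 0.024 -0.0; -0.0 0.001 0.024 -0.0; -0.0 0.002 0.025 -0.0; -> [0.535  0.0042 0.0538] 3.0
```

Lower to contact, slowing at the end.

Emit:
{"api": "arm_command", "payload": {
  "series": "1 0 0.002 0.02 0; 1 0 0.002 0.02 0; 1 0 0 0.015 0; 1 0 0 0.006 0; 1 0 0 0.004 0; 1 0 0 0.003 0; 1 0 0 0.003 0; 1 0 0 0 0; 1 0 0 0 0; 1 0 0 0 0"
}}

```text
clock: 11.45
position: [0.5344, 0.0045, 0.055]
ee_rot: [0.688, 0.725, 0.001, -0.0]
ft_force: [-7.3, 0.6, 17.3]
grip_width: 0.127
grasp_force: 71.7
```

Emit:
{"api": "arm_command", "payload": {
  "series": "1 0 0 -0.004 0; 0.8 0 0 0 0; 0.6 0 0 0 0; 0.6 0 0 0 0; 0.6 0 0 -0.02 0; 0.6 0 0 0 0; 0.6 0 0.02 0 0; 0.6 0 0.015 0 0; 0.6 0 0.015 0 0; 0.6 0 0 0 0"
}}

```text
clock: 12.7
position: [0.5544, 0.0055, 0.063]
ee_rot: [0.688, 0.725, -0.0, 0.0]
ft_force: [0.8, 0.2, 0.1]
grip_width: 0.398
grasp_force: 0.0
```

```bash
cat > look.py <<'E'
import sys,cv2,pickle
from plan import *
from h import *
from workcell import viewer
def look(tag,tb,sb,show=True):
    D=[viewer.camera(n) for n in("top","scene")]
    pickle.dump(D,open(tag+".pkl","wb"))
    im=[cv2.resize(d["pixels"][b[1]:b[3],b[0]:b[2]],(400,400),interpolation=2) for d,b in zip(D,(tb,sb))]
    cv2.imwrite(f"pics/{tag}.png",cv2.convertScaleAbs(np.hstack(im)[:,:,::-1],alpha=1.3))
    for d,b in zip(D,(tb,sb)): print("orange",blobs(d,(5,110,90),(16,255,255),b))
    return D
E
python3 -c "
from look import *
look('tip',(205,140,305,240),(210,190,330,310));plan([])"
```

```text
orange []
orange [([298.8, 268.5], 44)]
at [0.5541 0.0054 0.063 ] 3.0 t 12.8 F [ 1.1 -0.3  0.2]
```

View pics/tip.png

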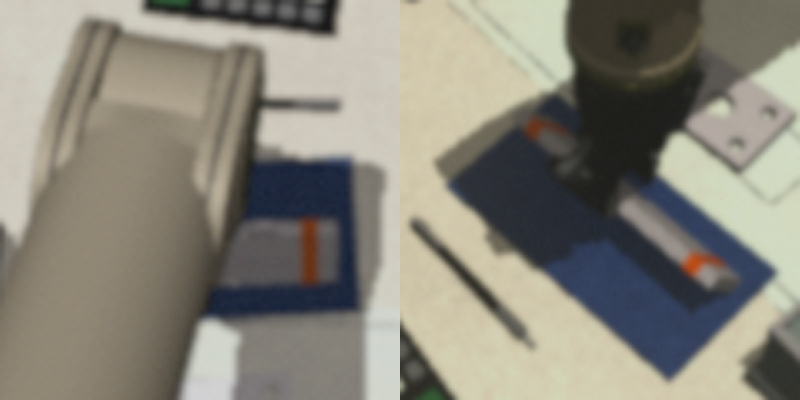

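The bar is leaning on the far finger, tilted away from the robot, with its foot on the mat near top (282,207). Opening slowly while moving outward will lay it down.

Emit:
{"api": "arm_command", "payload": {
  "series": "0.5 0 0.008 0 0; 0.4 0 0.008 0 0; 0.3 0 0.008 0 0; 0.2 0 0.008 0 0; 0.1 0 0 0 0; 0 0 0 -0.05 0; 0 0 0 -0.15 0; 0 0.12 0 -0.1 0; 0 0.15 0 0 0; 0 0.15 0 0 0"
}}

```text
clock: 14.05
position: [0.5581, 0.1756, 0.1855]
ee_rot: [0.689, 0.725, 0.001, 0.0]
ft_force: [1.3, 0.6, -0.0]
grip_width: 1.0
grasp_force: 0.0
```

```bash
python3 -c "
from look import *
look('flat',(205,140,305,240),(210,190,330,310));plan([])"
```

```text
orange [([281.8, 197.9], 49), ([227.5, 199.0], 68)]
orange [([248.6, 237.4], 96)]
at [0.5565 0.1824 0.1842] 3.59 t 14.15 F [-0.2  0.  -0.3]
```

View pics/flat.png

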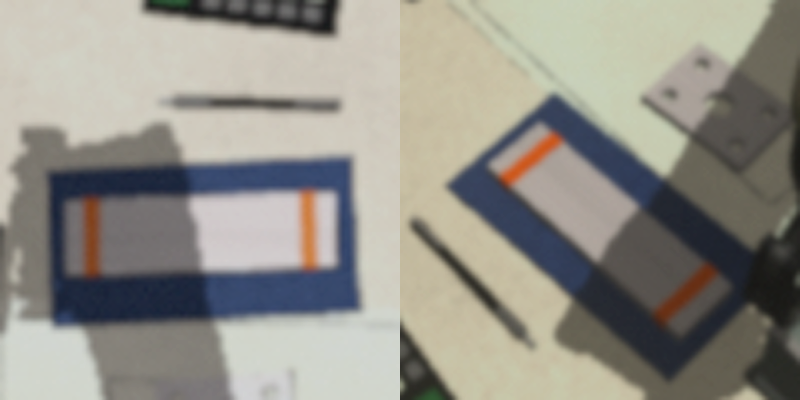

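The bar lies flat and fully on the mat, with its bands at top (227.5,199) and (282,198). I'll measure its pose from both views and check the jaw again.

```bash
python3 - <<'E'
from look import *
T,S=pickle.load(open("flat.pkl","rb"))
def bands(d,b):
    m=cv2.inRange(cv2.cvtColor(d["pixels"],cv2.COLOR_RGB2HSV),(4,90,60),(17,255,255));k=np.zeros_like(m);k[b[1]:b[3],b[0]:b[2]]=255
    c=sorted(cv2.findContours(m&k,0,2)[0],key=cv2.contourArea)[-2:]
    return sorted([cv2.minAreaRect(x)[0] for x in c],key=lambda p:p[0])
t=bands(T,(205,170,305,240));s=bands(S,(210,210,330,310));print(t,s)
for P in(plane(T,t,.015),plane(S,s,.015)[::1]):
    P=P[np.argsort(P[:,1])];d=P[1]-P[0];print(P.round(4).tolist(),"mid",P.mean(0).round(4),"len",np.linalg.norm(d).round(4),"yaw",np.degrees(np.arctan2(-d[0],d[1])).round(2))
print("tri",tri(T,t,S,s[::-1]))
print("floors",tri(T,[[133,204],[189.5,207.1]],S,[[396.6,343.1],[338.7,287.3]]))
for d,b in((T,(315,185,420,285)),(S,(160,115,270,205))):
    print([blobs(d,lo,hi,b) for lo,hi in(((0,150,90),(4,255,255)),((18,130,110),(35,255,255)))])
E
```

```text
[(227.5, 199.0), (281.5, 197.0)] [(248.7450408935547, 237.29949951171875), (295.2500305175781, 277.7500305175781)]
[[0.5736, -0.0746, 0.015], [0.5642, 0.0849, 0.015]] mid [0.5689 0.0052 0.015 ] len 0.1597 yaw 3.38
[[0.5763, -0.0744, 0.015], [0.5684, 0.0857, 0.015]] mid [0.5723 0.0057 0.015 ] len 0.1604 yaw 2.84
tri [[ 0.5657203   0.08478403  0.00984023  0.00183996]
 [ 0.57469017 -0.07518475  0.01205241  0.00158465]]
floors [[5.35359866e-01 3.51470187e-01 6.10615817e-02 1.82452751e-04]
 [5.30492066e-01 1.85143856e-01 6.25967612e-02 3.25349614e-03]]
[[([374.5, 240.6], 31)], [([385.4, 230.4], 24), ([355.9, 236.8], 32)]]
[[([223.5, 133.2], 13)], [([206.4, 137.6], 27), ([231.2, 150.7], 24)]]
```

```bash
python3 - <<'E'
from look import *
T,S=pickle.load(open("flat.pkl","rb"))
k=tri(T,[374.5,240.6],S,[223.5,133.2])[0];print(k,manip.tips_ahead)
print("knob travel",np.linalg.norm(k[:2]-[.4837,-.3207]))
l=tri(T,[[385.4,230.4],[355.9,236.8]],S,[[206.4,137.6],[231.2,150.7]])
print("lips",l,np.linalg.norm(l[:,:2]-[[.5164,-.3577],[.4957,-.2758]],axis=1))
plan([(.5705,.0055,.1,3.1),(.5705,.0055,.022,3.1)])
E
```

```text
[ 4.41668456e-01 -3.30603717e-01  9.99977943e-02  4.23884651e-04] 0.019
knob travel 0.04318256972037119
lips [[ 0.47359493 -0.36758678  0.0760187   0.00160928]
 [ 0.45397014 -0.28411051  0.07668432  0.00159728]] [0.04393202 0.04254934]
at [0.5565 0.1824 0.1842] 3.59 t 14.15 F [-0.2  0.  -0.3]
-0.111 0.002 0.053 0.001; -0.111 0.002 0.052 0.0; -0.111 0.002 0.053 0.001; -0.11 0.003 0.052 0.001; -> [0.5707 0.0057 0.1002] 3.1
-0.0 -0.0 0.098 -0.0; -0.0 -0.0 0.097 -0.0; -> [0.5707 0.0057 0.0222] 3.1
```

Emit:
{"api": "arm_command", "payload": {
  "series": "0 -0.11 0.002 0.05 0.001; 0 -0.11 0.002 0.05 0; 0 -0.11 0.003 0.05 0.001; 0 -0.11 0.003 0.05 0.001; 0 0 0 0.06 0; 0 0 0 0.06 0; 0 0 0 0.05 0; 0 0 0 0.02 0; 0 0 0 0 0; 0 0 0 0 0",
  "newtons": 50
}}

```text
clock: 15.4
position: [0.5712, -0.0016, 0.0279]
ee_rot: [0.692, 0.722, 0.001, 0.0]
ft_force: [0.3, 0.6, -0.2]
grip_width: 0.997
grasp_force: 0.0
```

```bash
python3 -c "
from look import *
D=look('pre',(205,140,305,240),(210,190,330,310))
plan([(.5705,.0055,.019,3.1)])"
```

```text
orange [([281.7, 196.4], 60)]
orange [([295.2, 277.5], 113)]
at [ 0.5711 -0.0015  0.0279] 2.48 t 15.5 F [-0.  -0.3  0.7]
0.018 -0.001 0.022 -0.003; -> [0.5704 0.0056 0.0191] 3.0
```

View pics/pre.png

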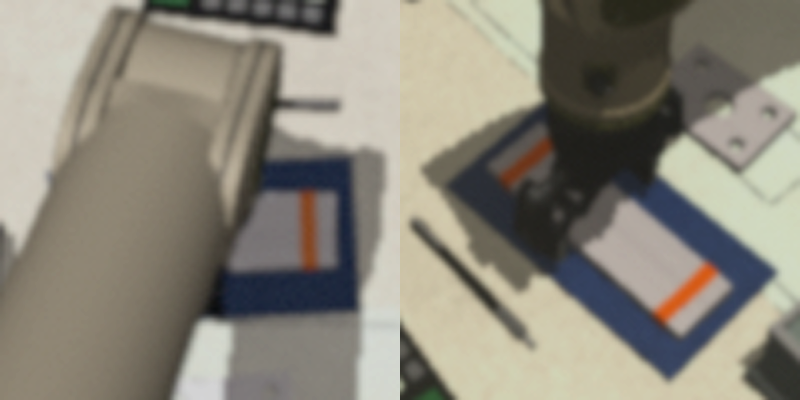

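The fingers straddle the bar's width around its middle, about top (257,198), and the bar hasn't moved. I'll correct the last few millimetres and close.

Emit:
{"api": "arm_command", "payload": {
  "series": "0 0.018 0 0 -0.003; 0 0 0 0.01 0; 0.2 0 0 0.008 0; 0.25 0 0 0.006 0; 0.25 0 0 0 0; 0.4 0 0 0 0; 0.4 0 0 0 0; 0.5 0 0 0 0; 0.5 0 0 0 0; 0.5 0 0 0 0",
  "newtons": 50
}}

```text
clock: 16.75
position: [0.5712, 0.0054, 0.0184]
ee_rot: [0.688, 0.725, 0.001, 0.001]
ft_force: [0.5, -0.2, 5.6]
grip_width: 0.639
grasp_force: 59.0
```

Emit:
{"api": "arm_command", "payload": {
  "series": "0.6 0 0 0 0; 0.6 0 0 -0.01 0; 0.6 0 0 -0.03 0; 0.6 0 0 -0.06 0; 0.6 0 0 -0.1 0; 0.6 0 0 -0.1 0; 0.6 0 0 0 0; 0.6 0 0 0 0; 0.6 0 0 0 0; 0.6 0 0 0 0",
  "newtons": 70
}}

```text
clock: 18.0
position: [0.5698, 0.0055, 0.1365]
ee_rot: [0.688, 0.725, -0.001, -0.0]
ft_force: [-0.5, -0.2, -2.6]
grip_width: 0.633
grasp_force: 74.8
```

```bash
python3 -c "
from plan import *
o=plan([(.5345,.268,.125,-1.2)])"
```

```text
at [0.5698 0.0055 0.1365] 3.0 t 18.0 F [-0.5 -0.2 -2.6]
0.132 -0.011 0.006 0.005; 0.132 -0.013 0.006 0.004; 0.131 -0.014 0.005 0.005; 0.132 -0.017 0.006 0.005; 0.131 -0.018 0.006 0.004; -> [0.5345 0.268  0.1249] -1.1
```

Emit:
{"api": "arm_command", "payload": {
  "series": "0.6 0.13 -0.01 0 0.005; 0.6 0.13 -0.01 0 0.005; 0.6 0.13 -0.015 0 0.005; 0.6 0.13 -0.015 0 0.005; 0.6 0.13 -0.02 0 0.004; 0.6 0 0 0.05 0; 0.6 0 0 0.04 0; 0.6 0 0 0 0; 0.6 0 0 0 0; 0.6 0 0 0 0"
}}

```text
clock: 19.25
position: [0.5375, 0.2646, 0.1022]
ee_rot: [0.715, 0.699, 0.001, 0.0]
ft_force: [0.3, 0.1, -3.0]
grip_width: 0.635
grasp_force: 74.6
```

```bash
python3 -c "
from look import *
look('over',(110,160,220,250),(300,245,430,375))
plan([(.5345,.268,.1,-1.2)])"
```

```text
orange [([187.8, 202.6], 73)]
orange [([396.2, 336.2], 181)]
at [0.5372 0.2649 0.1021] -1.34 t 19.35 F [ 0.6 -0.1 -3.2]
0.008 -0.007 0.005 -0.001; -> [0.5345 0.2682 0.1001] -1.2
```

View pics/over.png

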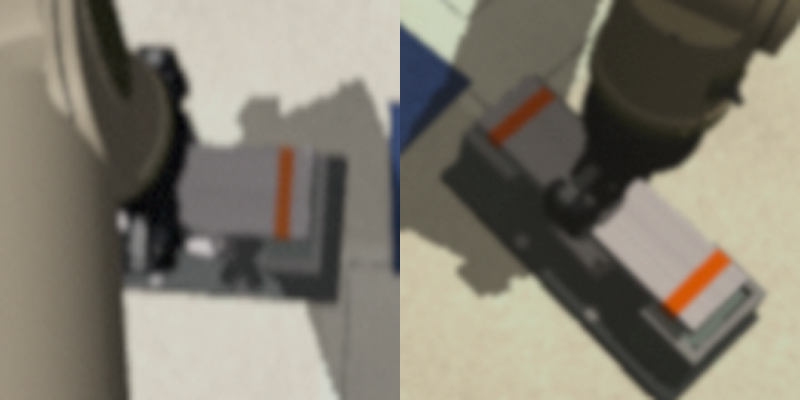

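The bar is held above the fixture, parallel to it, with its bands over the saddles; one shows in the top view at (188,203) and one in the scene view at (396,336). I'll compare the bands with the saddle floors in each camera, which cancels the calibration bias.

```bash
python3 - <<'E'
from look import *
T,S=pickle.load(open("over.pkl","rb"));p,a,_=pose();zt=p[2]-.0154+.012
def bands(d,b,n):
    m=cv2.inRange(cv2.cvtColor(d["pixels"],cv2.COLOR_RGB2HSV),(4,90,50),(17,255,255));k=np.zeros_like(m);k[b[1]:b[3],b[0]:b[2]]=255
    c=sorted(cv2.findContours(m&k,0,2)[0],key=cv2.contourArea)[-n:]
    out=[]
    for x in c:  # centre in world, from contour at bar-top height
        w=plane(d,x.reshape(-1,2).astype(float),zt);r=cv2.minAreaRect((w[:,:2]*1e3).astype(np.float32));out.append(np.round(r[0]+r[1],1).tolist())
    return out
r=np.radians(a);Y=np.array([-np.sin(r),np.cos(r)])
print("expected bands if centred on TCP",(p[:2]+.08*Y).round(4),(p[:2]-.08*Y).round(4))
print("T",bands(T,(110,160,220,250),1));print("S",bands(S,(300,245,430,375),2))
E
```

```text
expected bands if centred on TCP [0.5391 0.3449] [0.5354 0.1849]
T [[535.0, 184.6, 11.8, 56.4]]
S [[539.7, 184.9, 14.1, 61.6], [543.7, 344.8, 12.2, 62.1]]
```

```bash
python3 - <<'E'
import pickle
from h import *
T=pickle.load(open("top.pkl","rb"));g=cv2.cvtColor(T["pixels"],cv2.COLOR_RGB2GRAY)
for a,b in((129,138),(186,194)): print("rows 188-224 cols",a,b,g[188:225,a:b].mean(1).astype(int).tolist())
for a,b in((199,209),(202,212)): print("cols 120-210 rows",a,b,g[a:b,120:211].mean(0).astype(int).tolist())
# base plate corners: dark region
m=cv2.inRange(g,0,125);k=np.zeros_like(m);k[180:240,115:215]=255
E
```

```text
rows 188-224 cols 129 138 [146, 145, 138, 127, 116, 106, 97, 97, 100, 102, 102, 102, 102, 101, 102, 102, 102, 102, 102, 102, 102, 102, 101, 102, 102, 103, 107, 112, 112, 96, 68, 50, 55, 62, 65, 74, 103]
rows 188-224 cols 186 194 [149, 150, 150, 150, 148, 141, 128, 117, 108, 99, 97, 101, 104, 104, 103, 103, 103, 103, 103, 104, 104, 104, 104, 104, 104, 104, 104, 104, 105, 109, 116, 117, 105, 78, 54, 54, 63]
cols 120-210 rows 199 209 [149, 149, 145, 135, 117, 93, 78, 86, 98, 102, 102, 101, 101, 101, 101, 102, 102, 103, 103, 98, 80, 53, 36, 33, 32, 31, 31, 31, 37, 48, 59, 62, 62, 62, 67, 87, 113, 126, 114, 81, 59, 66, 84, 104, 116, 120, 120, 121, 120, 118, 121, 122, 114, 90, 63, 50, 46, 49, 57, 62, 64, 64, 72, 87, 98, 102, 103, 103, 103, 103, 103, 103, 103, 104, 104, 104, 108, 114, 108, 81, 47, 33, 31, 34, 49, 72, 85, 99, 121, 142, 148]
cols 120-210 rows 202 212 [149, 148, 143, 130, 111, 85, 77, 92, 101, 102, 102, 101, 101, 101, 101, 101, 102, 103, 102, 93, 71, 46, 33, 32, 32, 31, 31, 33, 41, 54, 61, 62, 62, 64, 75, 102, 128, 132, 108, 73, 59, 75, 101, 126, 140, 144, 144, 144, 143, 141, 142, 138, 122, 88, 57, 43, 40, 46, 57, 63, 64, 65, 75, 92, 101, 103, 103, 104, 104, 103, 103, 103, 104, 104, 104, 105, 110, 114, 104, 73, 41, 32, 31, 37, 54, 76, 88, 105, 129, 145, 149]
```

```bash
python3 - <<'E'
import pickle
from h import *
T=pickle.load(open("top.pkl","rb"))
P=lambda x,y,z:plane(T,[[x,y]],z)[0]
for n,c,r1,r2 in(("L",133,195.6,214.0),("R",189.5,198.8,217.1)):
    a,b=P(c,r1,.062),P(c,r2,.070);print(n,"x",a[0],b[0],"mid",(a[0]+b[0])/2,"w",a[0]-b[0],"y",a[1])
y=[P(127,205,.062)[1],P(140.5,205,.062)[1],P(182.75,207,.062)[1],P(196,207,.07)[1]]
print(y,"centre outer",(y[0]+y[3])/2,"inner",(y[1]+y[2])/2,"spans",y[0]-y[3],y[1]-y[2])
E
```

```text
L x 0.5597708240628798 0.50507145648041 mid 0.5324211402716449 w 0.05469936758246985 y 0.3529625289224907
R x 0.5536648864855102 0.4997875202381542 mid 0.5267262033618322 w 0.05387736624735595 y 0.18793017654614871
[np.float64(0.3684970320959071), np.float64(0.32884866328305473), np.float64(0.2060047535432222), np.float64(0.16642692286984787)] centre outer 0.2674619774828775 inner 0.2674267084131385 spans 0.20207010922605925 0.12284390973983253
```

```bash
python3 - <<'E'
import pickle
from h import *
T=pickle.load(open("top.pkl","rb"));g=cv2.cvtColor(T["pixels"],cv2.COLOR_RGB2GRAY).astype(float)
P=lambda x,y,z:plane(T,[[x,y]],z)[0]
M=[]
for n,c,r1,r2 in(("L",133,190.7,217.55),("R",189.5,193.9,220.75)):
    a,b=P(c,r1,.070),P(c,r2,.070);M.append((a+b)/2);print(n,"x",a[0],b[0],"mid",(a[0]+b[0])/2,"w",a[0]-b[0])
d=M[0]-M[1];print("yaw",np.degrees(np.arctan2(-d[0],d[1])))
# base long edges: near edge (dark->bright), subpixel half-crossing per column
for nm,cols,rng,z in(("near",range(135,200,3),(218,234),.0),("far",list(range(146,180,2)),(203,183),.012)):
    pts=[]
    for c in cols:
        rr=np.arange(*rng,1 if rng[1]>rng[0] else -1);v=g[rr,c]
        i=np.argmax(v>105);
        if i>0: pts.append((c,rr[i-1]+(105-v[i-1])/(v[i]-v[i-1])*(rr[i]-rr[i-1])))
    w=plane(T,pts,z);f=np.polyfit(w[:,1],w[:,0],1);res=w[:,0]-np.polyval(f,w[:,1])
    keep=abs(res)<.0015;f=np.polyfit(w[keep,1],w[keep,0],1)
    print(nm,keep.sum(),len(pts),"yaw",-np.degrees(np.arctan(f[0])),"x at y=.2677",np.polyval(f,.2677),"res",res[keep].std())
E
```

```text
L x 0.5725210446913598 0.4948996534037482 mid 0.533710349047554 w 0.07762139128761159
R x 0.5663188348915809 0.4894247849097395 mid 0.5278718099006602 w 0.07689404998184135
yaw -2.0464104134205394
near 16 17 yaw -1.932445169900721 x at y=.2677 0.481804907671986 res 0.00045269788127367074
far 10 10 yaw -2.7688443601246946 x at y=.2677 0.5790573319391334 res 0.0002900436654780267
```

```bash
python3 -c "
from plan import *
plan([(.5312,.2677,.09,-2.0)],.02)"
```

```text
at [0.5372 0.2649 0.1021] -1.34 t 19.35 F [ 0.6 -0.1 -3.2]
0.003 -0.008 0.015 0.002; 0.004 -0.007 0.015 0.002; -> [0.5313 0.2679 0.0901] -2.1
```

Emit:
{"api": "arm_command", "payload": {
  "series": "0.6 0.004 -0.008 0.01 0.002; 0.6 0.003 -0.007 0.01 0.002; 0.6 0 0 0.01 0; 0.6 0 0 0 0; 0.6 0 0 0 0; 0.6 0 0 0 0; 0.6 0 0 0 0; 0.6 0 0 0 0; 0.6 0 0 0 0; 0.6 0 0 0 0"
}}

```text
clock: 20.6
position: [0.531, 0.2679, 0.0895]
ee_rot: [0.72, 0.694, 0.0, -0.0]
ft_force: [-0.6, 0.1, -3.6]
grip_width: 0.633
grasp_force: 74.7
```

```bash
python3 - <<'E'
from look import *
T,S=look('low',(165,180,215,230),(305,250,425,370))
plan([(.5312,.2677,.08,-2.0)],.02)
E
```

```text
orange [([187.3, 206.2], 68)]
orange [([397.6, 337.9], 174)]
at [0.5309 0.268  0.0895] -2.03 t 20.7 F [-0.3 -0.4 -3.9]
-0.0 0.0 0.012 -0.0; -0.001 0.001 0.012 -0.0; -> [0.5313 0.2676 0.0799] -2.0
```

View pics/low.png

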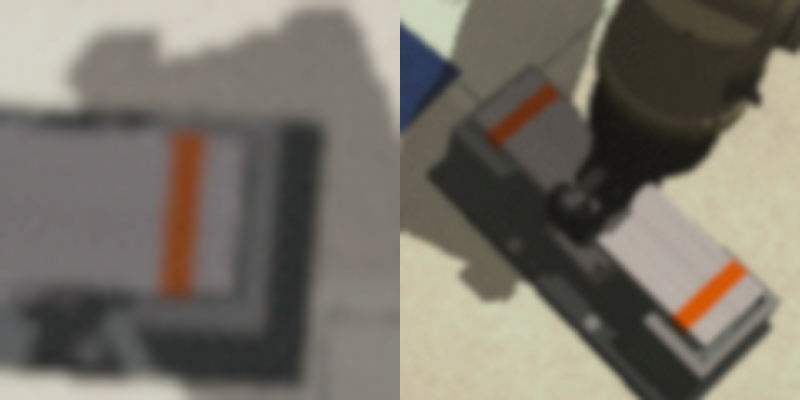

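The bar sits parallel to the right-hand saddle in the top view, with its end just inside the stop at about (195,210), and both ends line up in the scene view. I'll lower it gently.

Emit:
{"api": "arm_command", "payload": {
  "series": "0.6 0 0 0.006 0; 0.6 0 0 0.006 0; 0.6 0 0 0.004 0; 0.6 0 0 0.004 0; 0.6 0 0 0.003 0; 0.6 0 0 0.002 0; 0.6 0 0 0 0; 0.6 0 0 0 0; 0.6 0 0 0 0; 0.6 0 0 0 0"
}}

```text
clock: 21.95
position: [0.5309, 0.268, 0.0796]
ee_rot: [0.72, 0.694, 0.0, -0.0]
ft_force: [-0.2, 0.4, -2.5]
grip_width: 0.631
grasp_force: 74.7
```

Emit:
{"api": "arm_command", "payload": {
  "series": "0.6 0 0 0.002 0; 0.6 0 0 0.001 0; 0.6 0 0 0.001 0; 0.6 0 0 0.001 0; 0.6 0 0 0 0; 0.6 0 0 0 0; 0.6 0 0 0 0; 0.6 0 0 0 0; 0.6 0 0 0 0; 0.6 0 0 0 0"
}}

```text
clock: 23.2
position: [0.5309, 0.268, 0.0775]
ee_rot: [0.72, 0.694, 0.0, -0.0]
ft_force: [-0.2, -0.9, -0.8]
grip_width: 0.631
grasp_force: 74.9
```

Emit:
{"api": "arm_command", "payload": {
  "series": "0.6 0 0 0.001 0; 0.6 0 0 0.001 0; 0.6 0 0 0 0; 0.6 0 0 0 0; 0.3 0 0 0 0; 0.2 0 0 0 0; 0.1 0 0 0 0; 0 0 0 0 0; 0 0 0 0 0; 0 0 0 0 0",
  "newtons": 20
}}

```text
clock: 24.45
position: [0.5309, 0.268, 0.0767]
ee_rot: [0.72, 0.694, 0.0, -0.0]
ft_force: [0.4, -0.3, 0.3]
grip_width: 0.999
grasp_force: 0.0
```

Emit:
{"api": "arm_command", "payload": {
  "series": "0 0 0 -0.02 0; 0 0 0 -0.05 0; 0 0 0 -0.1 0; 0 0 0 -0.12 0; 0 0 0 -0.12 0; 0 0 -0.1 0 0; 0 -0.1 -0.1 0 0; 0 -0.15 0 0 0; 0 -0.15 0 0 0; 0 0 0 0 0"
}}

```text
clock: 25.7
position: [0.4457, 0.1063, 0.2422]
ee_rot: [0.722, 0.692, 0.002, -0.001]
ft_force: [0.3, 1.0, 0.1]
grip_width: 1.0
grasp_force: 0.0
```

```bash
python3 - <<'E'
from look import *
T,S=look('done',(110,160,220,250),(300,245,430,375))
plan([])
A,B=pickle.load(open("top.pkl","rb")),T
im=np.abs(A["pixels"].astype(int)-B["pixels"])
m=cv2.inRange(cv2.cvtColor(T["pixels"],cv2.COLOR_RGB2HSV),(4,90,50),(17,255,255));k=np.zeros_like(m);k[185:235,110:220]=255
for d,b in((T,(110,180,220,240)),(S,(300,245,430,375))):
    m=cv2.inRange(cv2.cvtColor(d["pixels"],cv2.COLOR_RGB2HSV),(4,90,50),(17,255,255));k=np.zeros_like(m);k[b[1]:b[3],b[0]:b[2]]=255
    for x in sorted(cv2.findContours(m&k,0,2)[0],key=cv2.contourArea)[-2:]:
        w=plane(d,x.reshape(-1,2).astype(float),.074);r=cv2.minAreaRect((w[:,:2]*1e3).astype(np.float32));print(np.round(r[0]+r[1],1))
for d,b in((T,(315,185,420,285)),(S,(160,115,270,205))): print(blobs(d,(0,150,90),(4,255,255),b),blobs(d,(18,130,110),(35,255,255),b))
E
```

```text
orange [([132.8, 203.9], 59)]
orange [([341.0, 286.1], 135), ([396.3, 340.0], 172)]
at [0.4456 0.1106 0.2419] -2.12 t 25.8 F [ 0.3  1.  -0.2]
[534.6 347.5  10.9  55.1]
[531.1 187.9  13.8  60.8]
[536.6 348.   13.2  58.3]
[([374.5, 240.5], 32)] [([385.4, 230.4], 24), ([355.9, 236.8], 32)]
[([223.4, 133.4], 15)] [([206.6, 137.5], 27), ([231.1, 150.6], 26)]
```

View pics/done.png

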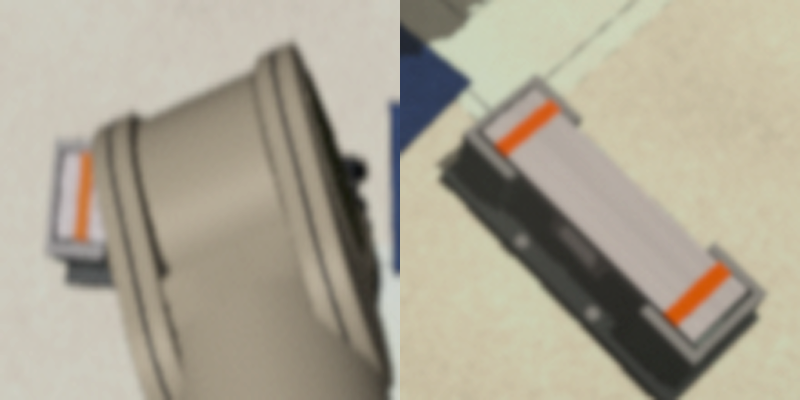

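Both ends of the bar are down inside their saddles in the scene view, with bands at (341,286) and (396,340). The bracket is still under it, the jaw is still open and the gripper is clear.

```bash
python3 -c "
from workcell import manip
print(manip.hand_in())"
```

```text
the job is handed in; nothing more can be done
None
```

The job is handed in at about 26 s: vise jaw pulled to its stop and left open, bar laid flat on the mat and re-gripped, then seated flat in both saddles over the bracket; no verdict came back.

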